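# Lift the bun out of the lidded pan with tongs

### The arm

A 6-joint arm with a two-finger parallel gripper is mounted at the origin on a cart in front of the work surface, level with it; the furniture and walls round the work are solid. World frame = base frame: x ahead of the robot, y to its left, z up, the work surface at z = 0. Lengths are in m, angles in degrees, forces in N, time in s.
With the tool pointing down it reaches from about 0.3 to 0.875 m from the base axis. Payload 6.4 kg.
Tool frame: the origin (TCP) lies at the very end of the fingers, on their centre line; the grasp point (between the pads) lies 19 mm behind it; z points along the fingers, y is the line along which they close (so a half turn about z gives the same grasp; the last joint's range is limited). The gripper opens to 85 mm and grips with 20 to 120 N. Pads are 22 mm wide; open, the fingers measure 114 mm over their backs; the gripper's body (76 mm by 85 mm) begins 54 mm behind the grasp point. The pads swing forward as they close: fully open they stand 13 mm farther back than shut.
Start: joints at [52.867, 10.359, 92.074, -0, 77.567, -11.82], TCP at [0.246, 0.52, 0.231] pointing down, gripper open.
Joint ranges: [-171.53, 171.53], [-51.25, 118.39], [17.06, 147.69], [-65.23, 245.23], [0, 150.52], [-178.68, 178.68]. Speed limits (degrees/s): [147.25, 147.25, 172.46, 180, 180, 180].

### API

Orientations are given as [roll, pitch, yaw] about the fixed x, y, z axes, in that order (R = Rz(yaw) Ry(pitch) Rx(roll)).
In Python, from workcell import r gives the robot as it stands. The module is installed in compiled form; this text tells all that it offers.
- The arm moves only by the tool step_arm, never from a script. Its argument "plan" is a list of rows, each a list of 5 numbers: the closure, from 0 (fully open) to 1 (shut), then the shift along the tool's x, y, z normalised to -1 to 1, where 1 is 0.2 m, then the turn about the tool's z normalised to -1 to 1, where 1 is pi rad. A call has 1 to 20 rows; each row is the pose to reach, as a shift and turn from the pose commanded when the call began, along the tool's axes at that moment, turning the shorter way round; what a row does not reach only later rows make up. A row lasts 1/12 s, in which the tool goes at most 41.7 mm and 7.16 degrees, less where a joint would pass 70% of its speed; a pose out of reach is approached as far as the arm can. A call with a number of a shift or a turn outside -1 to 1 is refused whole. A call with a gripper value outside its range is refused whole. The fingers move at their own pace and stop on an object; "grip_force" is the grip in N (left out, the last holds). Time passes only in rows, so rows that repeat a pose let the fingers close. It gives the time, the measured TCP pose, the force, the opening and the grip force at its end, in the units of the state.
- r.read_state(): the state, without advancing time (a new reading comes with each control period).
- r.grab_frame(name): name is "scene" or "top"; returns (picture, depth): 420x560x3 uint8, red, green, blue; 420x560 float32, m along the optical axis (not along the pixel's ray), 0 where there is no reading.
- r.camera_params(name): a dict with "K" (3x3 intrinsics, pixels), "D" ([k1, k2, p1, p2, k3] as OpenCV has them; the pictures are not rectified), "T" (4x4, takes a point from camera to world coordinates). Camera axes: x right, y up, looking along -z (the intrinsics and any distortion apply to the point x, -y, -z); pixel columns grow to the right and rows downward; lengths in m; the calibration is good to about 2 mm. A picture is of the moment at which its call begins. camera_params takes no time and is no camera call.
- r.close_job(): hands the job in; it is judged then, once.
The state is a dict: "time_s": time; "qpos": joint angles; "qd": joint speeds; "joint_torque": joint torques, N m; "tool_pos": TCP position; "eef_rot": TCP orientation; "wrist_force": force on the tool from outside, world axes, zero at the start; "ft_torque": the same for the moment, N m; "width": finger opening in m; "gripper_force": force on a finger pad.
Only numpy, scipy, OpenCV 4.12 (cv2) and the standard library are available. Lean on these libraries where they do the work, as an engineer would, in place of code of your own. Each camera call takes 0.05 s, during which the arm holds its last target. There are 200 camera calls.

### The job

Lift the glass lid off the frying pan by its knob and set it down flat on the table, knob up, clear of the pan. Then pick up the kitchen tongs, close them on the bun in the pan and lift it out without touching it with your fingers. Finish while still holding it in the tongs, steady over the pan about a hand's breadth above its rim; leave the pan where it stands and do not disturb the salt shaker, garlic or oil bottle.

Things in the scene. Friction and masses are not known exactly. Their poses are not given: they have to be found in the camera images.
- pan: Dark frying pan, loose, 1.65 kg. Round part 212 mm across, rim 50 mm above the table. Origin on the table, 63 mm from the round part's centre towards the handle; the handle runs along the body's -y, ends 168 mm from the origin, is 30 to 74 mm above the table and points away from the robot, straight on or up to about 45 degrees to the right
- pan_centre (a point): Centre of the pan's flat floor, 4 mm above the table; the floor is about 155 mm across, the side flares out to the 212 mm rim
- lid: Domed glass lid resting on the pan's rim, loose, 0.5 kg, 212 mm across, 65 mm high with its black knob. Origin on its axis at the underside, z up through the knob; on the pan the origin is about 48 mm above the table, lying on the table about 0. The table left of the pan and nearer the robot is free for it (centre near x 0.40, y 0.33)
- lid_knob (a point): Middle of the lid's knob: upright cylinder of 45 mm diameter and 28 mm height, on the lid's axis 51 mm above its origin; the glass under the knob's foot is 37 mm above the origin
- bun: Pale pleated bun, round dome 50 mm in diameter (widest 13 mm above its base), 35 mm high, 30 to 65 g, firm. Origin at the centre of its flat golden base; it sits base down on the pan's floor under the lid, up to 25 mm from the pan's centre
- bun_centre (a point): Middle of the bun, 16 mm above its base
- tongs: Sprung steel tongs, 252 mm from pivot to tip and a 30 mm wire loop behind, 0.115 kg, lying at the right, tips away from the robot, pivot upright. Origin on the pivot at the underside, +x to the tips along the middle line, y across the arms (they close along it), z up. Each arm is a strip 4 mm thick, 21 mm high (18 mm near the tip)
- tongs_grip (a point): Place to grip: middle between the arms, 100 mm from the pivot (their balance point), 11 mm above the underside. Outer width here 56 mm open, 42 mm closed on the bun, 23 mm shut (52 mm open at 70 mm from the pivot, 62 mm at 142 mm). Springs hold the arms open: squeezing here takes 8 N to begin, 10 N to reach the bun. The arms stay centred between the fingers
- tongs_tip (a point): Middle between the jaws, 236 mm from the pivot, 11 mm above the underside, 136 mm ahead of tongs_grip. The jaws are flat upright plates 32 mm long, 22 mm high; gap between them 84 mm open, outer width 94 mm. Closed on the bun they are about parallel
- tongs_left (a joint): Angle of the left arm (the right one follows alike): 0 fully open, about 0.073 rad on the bun, 0.165 rad shut
- salt: Salt shaker, white, 62 mm across, 127 mm high, loose, to the left behind the pan. Origin under its centre
- garlic: Garlic bulb, 56 mm, loose, far right. Origin under its centre
- oil: Oil bottle with handle, 151x148x313 mm, loose, far right. Origin under its centre

How it is judged (in metres and radians):
On the way, in this order (a step that is already met when the one before it is completed fails the run):
1. the lid lies flat on the table, clear of the pan, and is let go (height (world z) of lid below 0.012 m and angle between lid's own z axis and vertical below 0.1 rad and horizontal distance between lid and pan_centre above 0.2 m and contact force between the fingers and lid below 0.2 N), for 0.2 s.
2. the tongs are held in the gripper, lifted off the table (height (world z) of tongs_grip above 0.05 m and contact force between the fingers and tongs above 1 N and contact force between tongs and bun below 0.1 N), for 0.2 s.
3. the tongs are closed on the bun and have lifted it off the pan (contact force between tongs and bun above 1.5 N and contact force between bun and pan below 0.02 N and height (world z) of bun_centre above 0.05 m), for 0.2 s.
At the end, for the whole second after the job is handed in: The gripper holds the tongs, the tongs grip the bun (over 1.5 N), nothing else touches it: its middle over 110 mm above the table, within 90 mm of the pan's axis, still. Tongs off the pan. Lid let go, flat on the table (tilt under 0.1), over 200 mm from the pan's centre (height (world z) of bun_centre above 0.11 m and horizontal distance between bun_centre and pan_centre below 0.09 m and linear speed of bun below 0.03 m/s and contact force between tongs and bun above 1.5 N and contact force between the fingers and tongs above 1 N and contact force between the arm and bun below 0.1 N and contact force between tongs and pan below 0.2 N and height (world z) of lid below 0.012 m and angle between lid's own z axis and vertical below 0.1 rad and horizontal distance between lid and pan_centre above 0.2 m); the arm keeps its last pose, push and grip.
It fails at once if the gripper touches the bun itself (contact force between the fingers and bun above 0.3 N).
It fails at once if the lid is tipped over (angle between lid's own z axis and vertical above 0.7 rad).
It fails at once if the pan is pushed away from where it stands (over 40 mm) (distance of pan from where it was at the start of the episode above 0.04 m).
It fails at once if the salt shaker, garlic or oil bottle is disturbed (over 25 mm) (distance of any of salt, garlic, oil from where it was at the start of the episode above 0.025 m).
It also fails if it takes over 51 s, if anything falls off the work surface, if the arm or the gripper's body presses on something with over 40 N, if the wrist force passes 120 N, or if a joint passes its speed limit or range.

## Working session

There is one attempt and no reset: what is moved stays moved. The work goes in short steps, Python scripts to look and compute and a tool call to move; the robot and the scene stay as the last step left them, time stands still between calls to the robot, and variables do not carry over. Pictures are saved under pics/ and viewed, at most 10 in all, crops included, and the job is handed in when it is done.

Besides the shell and the picture viewer there is one more tool, called after ">>>" as a command line: name --pt "numbers of a row" for each row, then --argument value for the rest. step_arm: Moves the arm, as the interface text tells. Its arguments: {"type":"object","properties":{"plan":{"type":"array"},"grip_force":{"type":"number"}},"required":["plan"]}

```bash
mkdir -p pics
cat > h.py <<'E'
import numpy as np, cv2
from workcell import r
def grab(n):
    im,d=r.grab_frame(n); return im,d,r.camera_params(n)
def rays(c,uv):
    uv=np.asarray(uv,float).reshape(-1,1,2)
    p=cv2.undistortPoints(uv,np.array(c["K"],float),np.array(c["D"],float)).reshape(-1,2)
    return np.c_[p[:,0],-p[:,1],-np.ones(len(p))]
def pts(c,uv,depth):
    T=np.array(c["T"]); return (rays(c,uv)*np.asarray(depth).reshape(-1,1))@T[:3,:3].T+T[:3,3]
def onplane(c,uv,z):
    T=np.array(c["T"]); d=rays(c,uv)@T[:3,:3].T; o=T[:3,3]
    return o+d*((z-o[2])/d[:,2])[:,None]
def cloud(c,d):
    v,u=np.mgrid[:d.shape[0],:d.shape[1]]
    P=pts(c,np.c_[u.ravel(),v.ravel()],d.ravel()).reshape(*d.shape,3); P[d==0]=np.nan
    return P
E
python3 - <<'E'
from h import *
for n in("scene","top"):
    im,d,c=grab(n); cv2.imwrite(f"pics/{n}0.png",im[:,:,::-1]); np.savez(f"{n}0.npz",im=im,d=d)
    print(n,np.round(c["T"],3).tolist(),np.round(c["K"],1).tolist(),c["D"])
s=r.read_state(); print(s["tool_pos"],s["eef_rot"],s["width"],s["time_s"],s["wrist_force"])
E
```

```text
scene [[0.568, 0.561, -0.603, -0.27], [-0.823, 0.382, -0.421, -0.625], [-0.006, 0.735, 0.678, 1.011], [0.0, 0.0, 0.0, 1.0]] [[506.8, 0.0, 282.1], [0.0, 506.8, 215.3], [0.0, 0.0, 1.0]] [-0.06290139  0.          0.          0.          0.        ]
top [[-0.028, 0.989, -0.143, 0.411], [-0.999, -0.032, -0.025, -0.052], [-0.029, 0.142, 0.989, 1.237], [0.0, 0.0, 0.0, 1.0]] [[486.9, 0.0, 272.1], [0.0, 486.9, 203.3], [0.0, 0.0, 1.0]] [-0.11671326  0.          0.          0.          0.        ]
[0.2455216  0.51941459 0.23047678] [-1.79914045e+02 -1.99519099e-02  1.54687203e+02] 0.08547813846989383 0.1 [-0.36550151  0.15872342  0.62386444]
```

View pics/scene0.png

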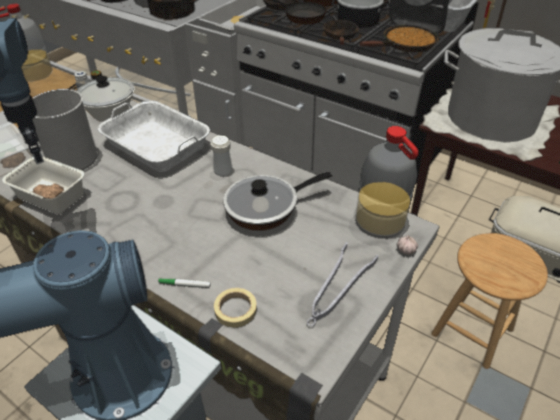

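View pics/top0.png

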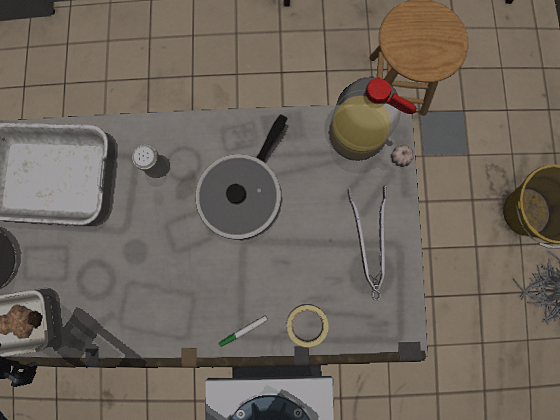

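The scene view shows the pan with its lid at about (260,200), knob (259,187), and the tongs from (312,318) to (346,247)/(377,258). In the top view the knob is at (236,193), the pan's handle ends at (282,118), the tongs' loop is at (376,295) with tips at (350,188)/(386,186), and the salt is at (145,157). The white tray is at (50,173).

```bash
cat > m1.py <<'E'
from h import *
def load(n):
    z=np.load(f"{n}0.npz"); return z["im"],z["d"],r.camera_params(n)
def blob(m,seed):
    n,l,s,ce=cv2.connectedComponentsWithStats(m.astype(np.uint8)); 
    k=l[seed[1],seed[0]]; return l==k,s[k],ce[k]
K={}
for n,seed,tb in(("top",(236,193),(335,180,400,302)),("scene",(259,187),(300,240,385,330))):
    im,d,c=load(n); P=cloud(c,d); v=im.max(2)
    m,s,ce=blob(v<45,seed); print(n,"knob blob",s,ce, "depth P",np.round(P[seed[1],seed[0]],3), v[seed[1],seed[0]])
    K[n]=(c,ce)
    # tongs: points above table in box
    x0,y0,x1,y1=tb; sub=P[y0:y1,x0:x1]; z=sub[...,2]
    mk=(z>0.006)&(z<0.05); Q=sub[mk]; print("tongs",mk.sum(),np.round(np.percentile(Q[:,2],[5,50,95]),3), np.round(Q.min(0),3),np.round(Q.max(0),3))
    Q=Q[np.argsort(Q[:,0])]
    for a in np.arange(0.2,0.6,0.02):
        q=Q[(abs(Q[:,0]-a)<.004)&(Q[:,1]<-.15)]
        if len(q): 
            y=np.sort(q[:,1]); print(round(a,2),len(y),np.round([y[0],y[-1]],3), np.round(y[np.argmax(np.diff(y))+np.array([0,1])],3) if len(y)>1 else "")
    # pan rim via depth height
    w=(abs(P[...,0]-.6)<.3)&(abs(P[...,1]-.02)<.2)&(P[...,2]>.035)&(P[...,2]<.13)
    print("pan-ish",w.sum(),np.round(np.nanmin(P[w],0),3),np.round(np.nanmax(P[w],0),3))
# two-view rays: knob
from itertools import combinations
A=[];b=[]
for c,ce in K.values():
    T=np.array(c["T"]); u=(rays(c,[ce])@T[:3,:3].T)[0]; u/=np.linalg.norm(u); M=np.eye(3)-np.outer(u,u); A.append(M); b.append(M@T[:3,3])
print("knob tri",np.linalg.lstsq(np.vstack(A),np.hstack(b),rcond=None))
E
python3 m1.py
```

```text
top knob blob [226 184  20  20 314] [235.69426752 193.46178344] depth P [0.601 0.06  0.111] 31
tongs 698 [0.009 0.019 0.024] [ 0.338 -0.33   0.006] [ 0.638 -0.178  0.029]
0.34 5 [-0.326 -0.269] [-0.326 -0.275]
0.36 8 [-0.281 -0.267] [-0.28  -0.275]
0.38 18 [-0.286 -0.258] [-0.27  -0.262]
0.4 22 [-0.294 -0.249] [-0.279 -0.265]
0.42 24 [-0.295 -0.246] [-0.283 -0.253]
0.44 21 [-0.297 -0.243] [-0.291 -0.251]
0.46 18 [-0.297 -0.241] [-0.292 -0.248]
0.48 21 [-0.297 -0.239] [-0.291 -0.246]
0.5 20 [-0.297 -0.236] [-0.291 -0.244]
0.52 20 [-0.299 -0.234] [-0.293 -0.241]
0.54 20 [-0.3   -0.231] [-0.294 -0.239]
0.56 23 [-0.301 -0.227] [-0.295 -0.235]
0.58 19 [-0.312 -0.22 ] [-0.299 -0.228]
pan-ish 6293 [ 0.499 -0.18   0.035] [0.805 0.167 0.126]
scene knob blob [252 181  15  14 161] [258.76397516 187.88198758] depth P [0.589 0.053 0.111] 40
tongs 747 [0.006 0.02  0.024] [ 0.339 -0.394  0.006] [ 0.656 -0.133  0.029]
0.34 9 [-0.279 -0.266] [-0.274 -0.27 ]
0.36 26 [-0.28  -0.266] [-0.279 -0.277]
0.38 27 [-0.288 -0.259] [-0.275 -0.263]
0.4 27 [-0.334 -0.235] [-0.334 -0.293]
0.42 26 [-0.375 -0.247] [-0.345 -0.295]
0.44 24 [-0.363 -0.246] [-0.347 -0.296]
0.46 25 [-0.331 -0.242] [-0.289 -0.249]
0.48 23 [-0.297 -0.241] [-0.29  -0.247]
0.5 22 [-0.389 -0.239] [-0.389 -0.297]
0.52 21 [-0.381 -0.237] [-0.381 -0.298]
0.54 19 [-0.299 -0.233] [-0.292 -0.238]
0.56 16 [-0.303 -0.231] [-0.293 -0.236]
0.58 19 [-0.307 -0.171] [-0.225 -0.171]
pan-ish 3282 [ 0.495 -0.18   0.035] [0.804 0.168 0.123]
knob tri (array([0.60244791, 0.06324933, 0.09377025]), array([1.25897326e-06]), np.int32(3), array([1.41421356, 1.33096921, 0.47803867]))
```

```bash
cat > m2.py <<'E'
from m1 import load; from h import *
for n in("top","scene"):
    im,d,c=load(n); P=cloud(c,d); v=im.max(2)
    k=(P[...,2]>.104)&(P[...,2]<.12)&(np.hypot(P[...,0]-.6,P[...,1]-.06)<.045)
    q=P[k]; print(n,"knob top",k.sum(),np.round(q.mean(0),4),np.round((q.min(0)+q.max(0))/2,4),np.round(q.max(0)-q.min(0),3))
    R=np.hypot(P[...,0]-.6,P[...,1]-.06); w=(P[...,2]>.035)&(P[...,2]<.07)&(R>.085)&(R<.125)
    q=P[w]; f,_,_,_=np.linalg.lstsq(np.c_[2*q[:,:2],np.ones(len(q))],(q[:,:2]**2).sum(1),rcond=None)
    print("rim fit",np.round(f[:2],4),np.sqrt(f[2]+f[0]**2+f[1]**2),np.percentile(q[:,2],[50,95]))
    h=(P[...,2]>.03)&(P[...,2]<.09)&(R>.13)&(R<.26)&(P[...,0]>.65)&(P[...,1]<.1); q=P[h].mean(0); print("handle",np.round(q,3),np.degrees(np.arctan2(q[1]-.06,q[0]-.6)))
    t=(P[...,2]>.014)&(P[...,2]<.03)&(abs(P[...,0]-.5)<.15)&(abs(P[...,1]+.265)<.06); q=P[t]
    L=[];Rr=[]
    for a in np.arange(.40,.56,.01):
        y=q[abs(q[:,0]-a)<.005][:,1]; m=-.2715+(a-.4)*.04
        L.append((a,np.median(y[y>m])));Rr.append((a,np.median(y[y<m])))
    L=np.array(L);Rr=np.array(Rr); pl=np.polyfit(*L.T,1);pr=np.polyfit(*Rr.T,1); pm=(pl+pr)/2
    print("tongs mid",pm,"yaw",np.degrees(np.arctan(pm[0])),"sep",[(a,round(np.polyval(pl-pr,a),4)) for a in(.42,.45,.48,.52)],"xmin/max",np.percentile(q[:,0],[0.5,99.5]),"top z",np.median(q[:,2]))
E
python3 m2.py | grep -v "^0\.\|^tongs [0-9]"
```

```text
top knob blob [226 184  20  20 314] [235.69426752 193.46178344] depth P [0.601 0.06  0.111] 31
pan-ish 6293 [ 0.499 -0.18   0.035] [0.805 0.167 0.126]
scene knob blob [252 181  15  14 161] [258.76397516 187.88198758] depth P [0.589 0.053 0.111] 40
pan-ish 3282 [ 0.495 -0.18   0.035] [0.804 0.168 0.123]
knob tri (array([0.60244791, 0.06324933, 0.09377025]), array([1.25897326e-06]), np.int32(3), array([1.41421356, 1.33096921, 0.47803867]))
top knob top 274 [0.6025 0.0625 0.1089] [0.6023 0.063  0.1092] [0.043 0.043 0.01 ]
rim fit [0.603  0.0604] 0.09664922647817947 [0.05989192 0.06609202]
handle [ 0.758 -0.033  0.067] -30.586809128649026
tongs mid [ 0.04435927 -0.28951485] yaw 2.539933887599251 sep [(0.42, np.float64(0.0426)), (0.45, np.float64(0.0475)), (0.48, np.float64(0.0524)), (0.52, np.float64(0.059))] xmin/max [0.36266103 0.61967912] top z 0.01994299889423945
scene knob top 138 [0.5998 0.061  0.11  ] [0.6025 0.0626 0.1105] [0.046 0.044 0.013]
rim fit [0.6019 0.06  ] 0.09770162220814865 [0.05995877 0.06682266]
handle [ 0.756 -0.034  0.068] -31.177915605485108
tongs mid [ 0.03996556 -0.28799204] yaw 2.2886398776269123 sep [(0.42, np.float64(0.0407)), (0.45, np.float64(0.0456)), (0.48, np.float64(0.0505)), (0.52, np.float64(0.057))] xmin/max [0.36002583 0.62082467] top z 0.021051336706038315
```

>>> step_arm --pt "0 -1 -0.5 0 -0.14" --pt "0 -1 -0.5 0 -0.14" --pt "0 -1 -0.5 0 -0.14" --pt "0 -1 -0.5 0 -0.14" --pt "0 -1 -0.5 0 -0.14" --pt "0 -1 -0.5 0 -0.14" --pt "0 -1 -0.5 0 -0.14" --grip_force 30

```text
time_s: 0.68
tool_pos: [0.3867, 0.3401, 0.231]
eef_rot: [-179.9, 0.0, 179.6]
wrist_force: [0.0, 0.0, 0.2]
width: 0.0853
gripper_force: 0.0
```

>>> step_arm --pt "0 -1 -1 0 0" --pt "0 -1 -1 0 0" --pt "0 -1 -1 0 0" --pt "0 -1 -1 0 0" --pt "0 -1 -1 0 0" --pt "0 -1 -1 0 0" --pt "0 -1 -1 0 0" --pt "0 -1 -1 0 0"

```text
time_s: 1.35
tool_pos: [0.5869, 0.1389, 0.2307]
eef_rot: [-179.9, 0.1, 179.6]
wrist_force: [-1.0, 0.5, 0.1]
width: 0.0854
gripper_force: 0.0
```

```bash
cat >> h.py <<'E'
def go(x,y,z,yaw=None):
    s=r.read_state(); p=s["tool_pos"]; a=np.radians(s["eef_rot"][2]); d=np.array([x,y,z])-p
    t=0 if yaw is None else -((yaw-s["eef_rot"][2]+180)%360-180)/180
    print("at",np.round(p,4),np.round(s["eef_rot"],1),"w",round(s["width"],4),"f",s["gripper_force"],"F",np.round(s["wrist_force"],1),"t",s["time_s"])
    print("shift",np.round(np.array([np.cos(a)*d[0]+np.sin(a)*d[1],np.sin(a)*d[0]-np.cos(a)*d[1],-d[2]])/.2,3),"turn",round(t,4))
E
python3 -c "
from h import *
go(.6025,.0626,.09,180)"
```

```text
at [0.5869 0.1389 0.2307] [-1.799e+02  1.000e-01  1.796e+02] w 0.0854 f 0.0 F [-1.   0.5  0.1] t 1.35
shift [-0.08  -0.381  0.703] turn -0.0023
```

>>> step_arm --pt "0 -0.08 -0.38 0 0" --pt "0 -0.08 -0.38 0 0" --pt "0 -0.08 -0.38 0.3 0" --pt "0 -0.08 -0.38 0.5 0" --pt "0 -0.08 -0.38 0.6 0" --pt "0 -0.08 -0.38 0.66 0" --pt "0 -0.08 -0.38 0.7 0" --pt "0 -0.08 -0.38 0.7 0" --pt "0 -0.08 -0.38 0.7 0"

```text
time_s: 2.1
tool_pos: [0.6006, 0.0679, 0.0931]
eef_rot: [-180.0, 0.1, 179.9]
wrist_force: [0.4, 0.3, 1.0]
width: 0.0853
gripper_force: 0.0
```

```bash
python3 -c "
from h import *
go(.6025,.0626,.09,180)"
```

```text
at [0.6006 0.0679 0.0931] [-1.800e+02  1.000e-01  1.799e+02] w 0.0853 f 0.0 F [0.4 0.3 1. ] t 2.1
shift [-0.01  -0.027  0.015] turn -0.0004
```

>>> step_arm --pt "0 -0.01 -0.02 0.01 0" --pt "0 -0.01 -0.02 0.01 0" --pt "1 -0.01 -0.02 0.01 0" --pt "1 -0.01 -0.02 0.01 0" --pt "1 -0.01 -0.02 0.01 0" --pt "1 -0.01 -0.02 0.01 0" --pt "1 -0.01 -0.02 0.01 0" --pt "1 -0.01 -0.02 0.01 0" --pt "1 -0.01 -0.02 0.01 0" --pt "1 -0.01 -0.02 0.01 0" --pt "1 -0.01 -0.02 0.01 0" --pt "1 -0.01 -0.02 0.01 0"

```text
time_s: 3.1
tool_pos: [0.6018, 0.063, 0.0901]
eef_rot: [-180.0, 0.1, 179.9]
wrist_force: [-2.1, -3.4, 5.8]
width: 0.0437
gripper_force: 30.7
```

Knob gripped (44 mm). Lift.

>>> step_arm --pt "1 0 0 -0.1 0" --pt "1 0 0 -0.2 0" --pt "1 0 0 -0.3 0" --pt "1 0 0 -0.4 0" --pt "1 0 0 -0.5 0" --pt "1 0 0 -0.5 0" --pt "1 0 0 -0.5 0" --grip_force 40

```text
time_s: 3.68
tool_pos: [0.6014, 0.0637, 0.189]
eef_rot: [180.0, 0.0, 179.9]
wrist_force: [0.3, 0.5, -5.5]
width: 0.0435
gripper_force: 42.2
```

Run:
```python
from h import *
go(.40,.33,.2)
im,d,c=grab("scene"); cv2.imwrite("pics/lift.png",cv2.resize(im[120:260,180:340,::-1],None,fx=3,fy=3))
```

```text
at [0.6014 0.0637 0.189 ] [180.    0.  179.9] w 0.0435 f 42.218729853630066 F [ 0.3  0.5 -5.5] t 3.6833
shift [ 1.01   1.33  -0.055] turn 0
```

View pics/lift.png

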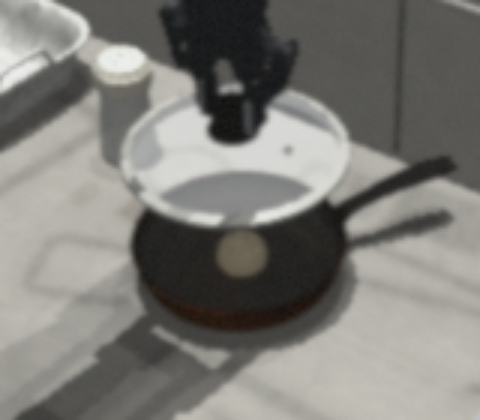

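The picture shows the lid held level above the pan (crop (235,155)), and the bun visible in the pan at crop (240,253). I'll move the lid to the left.

>>> step_arm --pt "1 0.2 0.2 0 0" --pt "1 0.4 0.4 0 0" --pt "1 0.6 0.6 0 0" --pt "1 0.8 0.8 0 0" --pt "1 1 1 0 0" --pt "1 1 1 0 0" --pt "1 1 1 0 0" --pt "1 1 1 0 0" --pt "1 1 1 0 0"

```text
time_s: 4.48
tool_pos: [0.3989, 0.2647, 0.1871]
eef_rot: [-179.9, -0.2, -179.9]
wrist_force: [1.4, -0.2, -5.0]
width: 0.0437
gripper_force: 42.7
```

Run:
```python
from h import *
go(.40,.33,.043)
```

```text
at [0.3989 0.2647 0.1871] [-179.9   -0.2 -179.9] w 0.0437 f 42.74055898189545 F [ 1.4 -0.2 -5. ] t 4.4833
shift [-0.006  0.326  0.72 ] turn 0
```

>>> step_arm --pt "1 0 0.15 0.1 0" --pt "1 0 0.3 0.25 0" --pt "1 0 0.3 0.4 0" --pt "1 0 0.3 0.5 0" --pt "1 0 0.3 0.58 0" --pt "1 0 0.3 0.64 0" --pt "1 0 0.3 0.68 0" --pt "1 0 0.3 0.7 0" --pt "1 0 0.3 0.71 0" --pt "1 0 0.3 0.72 0" --pt "1 0 0.3 0.725 0" --pt "1 0 0.3 0.73 0"

```text
time_s: 5.48
tool_pos: [0.4028, 0.3242, 0.0442]
eef_rot: [179.9, 0.1, 179.9]
wrist_force: [1.4, -1.3, -1.7]
width: 0.0437
gripper_force: 43.9
```

>>> step_arm --pt "1 0 0 0.005 0" --pt "1 0 0 0.01 0" --pt "1 0 0 0.01 0" --pt "0.7 0 0 0.01 0" --pt "0 0 0 0.01 0" --pt "0 0 0 0.01 0" --pt "0 0 0 0.01 0" --pt "0 0 0 0.01 0" --pt "0 0 0 0.01 0" --pt "0 0 0 0.01 0" --pt "0 0 0 -0.1 0" --pt "0 0 0 -0.3 0" --pt "0 0 0 -0.5 0" --pt "0 0 0 -0.7 0" --pt "0 0 0 -0.7 0" --pt "0 0 0 -0.7 0"

```text
time_s: 6.82
tool_pos: [0.4037, 0.3249, 0.1864]
eef_rot: [179.8, 0.3, 179.9]
wrist_force: [0.5, 0.0, -0.4]
width: 0.0853
gripper_force: 0.0
```

Run:
```python
from h import *
go(.436,-.2702,.18,182.4)
for n in("top","scene"):
    im,d,c=grab(n); np.savez(f"{n}1.npz",im=im,d=d)
    m=(im[...,0].astype(int)-im[...,2]>25)&(im[...,0]>110)
    P=cloud(c,d); R=np.hypot(P[...,0]-.603,P[...,1]-.0615)
    b=(R<.07)&(P[...,2]>.01)&(P[...,2]<.07)&(im.max(2)>90); q=P[b]
    v,u=np.nonzero(b); print(n,"bun",b.sum(),np.round(np.median(q,0),4),np.round((q.min(0)+q.max(0))/2,4),np.round(q.max(0)-q.min(0),3),"px",u.mean(),v.mean(),"plane",np.round(onplane(c,[[u.mean(),v.mean()]],.02 ),4))
    L=(np.hypot(P[...,0]-.4,P[...,1]-.325)<.13)&(P[...,2]>.045)&(P[...,2]<.08); q=P[L]; print("lid knob",L.sum(),np.round(q.mean(0),4),q[:,2].max())
    w=(P[...,2]>.03)&(P[...,2]<.056)&(R>.09)&(R<.125); q=P[w]
    f,_,_,_=np.linalg.lstsq(np.c_[2*q[:,:2],np.ones(len(q))],(q[:,:2]**2).sum(1),rcond=None); print("rim",w.sum(),np.round(f[:2],4),np.sqrt(f[2]+f[0]**2+f[1]**2),q[:,2].max())
    if n=="scene": cv2.imwrite("pics/s1.png",im[:,:,::-1])
```

```text
at [0.4037 0.3249 0.1864] [179.8   0.3 179.9] w 0.0853 f 0.0 F [ 0.5  0.  -0.4] t 6.8167
shift [-0.167 -2.975  0.032] turn -0.0139
top bun 268 [0.6128 0.0687 0.0336] [0.6144 0.0699 0.031 ] [0.044 0.044 0.026] px 235.58955223880596 193.5820895522388 plane [[0.615  0.0703 0.02  ]]
lid knob 91 [0.4108 0.3158 0.0597] 0.06626208235876141
rim 1368 [0.604  0.0617] 0.10059962384538954 0.05576284654142927
scene bun 194 [0.6046 0.063  0.0321] [0.6089 0.0688 0.0279] [0.044 0.049 0.033] px 260.3917525773196 203.7680412371134 plane [[0.6156 0.0714 0.02  ]]
lid knob 144 [0.4018 0.3222 0.0618] 0.06707594514443593
rim 1036 [0.6021 0.0611] 0.10063644718855183 0.055729500488242545
```

View pics/s1.png

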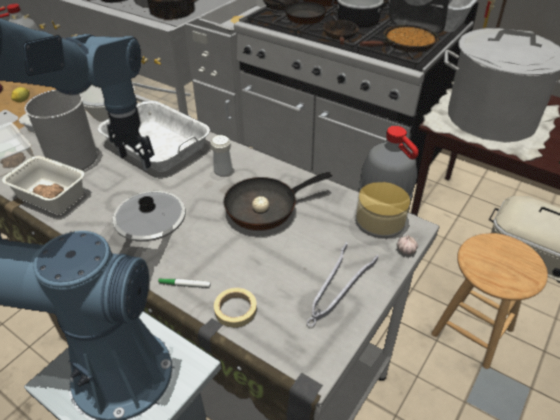

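The picture shows the lid lying flat at (148,215), the bun in the open pan at (260,204), and the tongs untouched at (312,320) to (377,258). Next I'll move to the tongs.

>>> step_arm --pt "0 -0.08 -1 0 -0.014" --pt "0 -0.08 -1 0 -0.014" --pt "0 -0.08 -1 0 -0.014" --pt "0 -0.08 -1 0 -0.014" --pt "0 -0.08 -1 0 -0.014" --pt "0 -0.08 -1 0 -0.014"

```text
time_s: 7.42
tool_pos: [0.4167, 0.1189, 0.1813]
eef_rot: [-179.9, -0.2, -177.9]
wrist_force: [-0.1, 0.2, -0.8]
width: 0.0853
gripper_force: 0.0
```

>>> step_arm --pt "0 0 -1 0 0" --pt "0 0 -1 0 0" --pt "0 0 -1 0 0" --pt "0 0 -1 0 0" --pt "0 0 -1 0 0" --pt "0 0 -1 0 0"

```text
time_s: 7.92
tool_pos: [0.4254, -0.0805, 0.182]
eef_rot: [-180.0, -0.1, -177.9]
wrist_force: [0.5, 0.5, 0.6]
width: 0.0852
gripper_force: 0.0
```

>>> step_arm --pt "0 0 -0.9 0 0" --pt "0 0 -0.9 0 0" --pt "0 0 -0.9 0 0" --pt "0 0 -0.9 0 0" --pt "0 0 -0.9 0 0" --pt "0 0 -0.9 0 0" --pt "0 0 -0.9 0 0"

```text
time_s: 8.5
tool_pos: [0.4328, -0.2546, 0.1816]
eef_rot: [179.8, -0.1, -177.7]
wrist_force: [-0.9, 0.8, -0.4]
width: 0.0856
gripper_force: 0.0
```

Run:
```python
from h import *
go(.438,-.2700,.05,182.4)
```

```text
at [ 0.4328 -0.2546  0.1816] [ 1.798e+02 -1.000e-01 -1.777e+02] w 0.0856 f 0.0 F [-0.9  0.8 -0.4] t 8.5
shift [-0.023 -0.078  0.658] turn -0.0003
```

>>> step_arm --pt "0 -0.02 -0.08 0 0" --pt "0 -0.02 -0.08 0 0" --pt "0 -0.02 -0.08 0.2 0" --pt "0 -0.02 -0.08 0.4 0" --pt "0 -0.02 -0.08 0.6 0" --pt "0 -0.02 -0.08 0.75 0" --pt "0 -0.02 -0.08 0.8 0" --pt "0 -0.02 -0.08 0.8 0" --pt "0 -0.02 -0.08 0.8 0" --pt "0 -0.02 -0.08 0.8 0" --grip_force 20

```text
time_s: 9.33
tool_pos: [0.4396, -0.2723, 0.0255]
eef_rot: [-179.9, 0.1, -177.6]
wrist_force: [-0.4, -0.3, 0.4]
width: 0.0854
gripper_force: 0.0
```

Run:
```python
from h import *
go(.438,-.2700,.008,182.4)
im,d,c=grab("scene"); cv2.imwrite("pics/t1.png",cv2.resize(im[220:340,260:420,::-1],None,fx=4,fy=4))
```

```text
at [ 0.4396 -0.2723  0.0255] [-1.799e+02  1.000e-01 -1.776e+02] w 0.0854 f 0.0 F [-0.4 -0.3  0.4] t 9.3333
shift [0.007 0.012 0.087] turn 0.0003
```

View pics/t1.png

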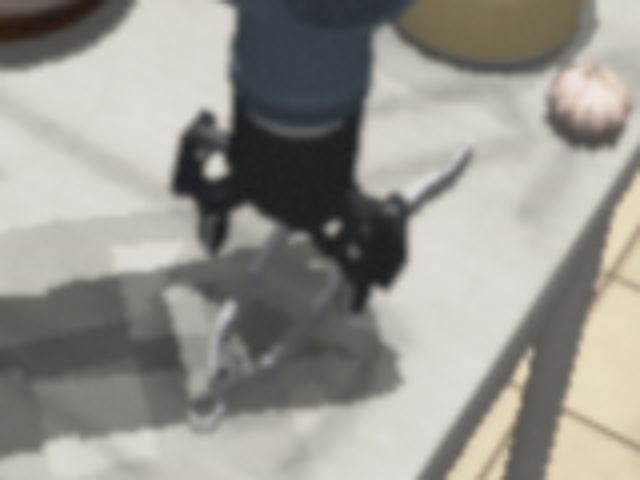

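The fingers straddle both arms of the tongs (crop (210,230) and (360,290)). I'll go down and close lightly.

>>> step_arm --pt "0 0.007 0.01 0.05 0" --pt "0 0.007 0.01 0.085 0" --pt "0.3 0.007 0.01 0.085 0" --pt "0.3 0.007 0.01 0.085 0" --pt "0.3 0.007 0.01 0.085 0" --pt "0.36 0.007 0.01 0.085 0" --pt "0.36 0.007 0.01 0.085 0" --pt "0.36 0.007 0.01 0.085 0" --pt "0.36 0.007 0.01 0.085 0" --grip_force 20

```text
time_s: 10.13
tool_pos: [0.4368, -0.27, 0.0065]
eef_rot: [-180.0, 0.0, -177.6]
wrist_force: [-0.0, -0.9, 0.4]
width: 0.0546
gripper_force: 0.4
```

>>> step_arm --pt "0.38 0 0 0 0" --pt "0.38 0 0 0 0" --pt "0.39 0 0 0 0" --pt "0.39 0 0 0 0" --pt "0.39 0 0 0 0"

```text
time_s: 10.55
tool_pos: [0.4368, -0.27, 0.0067]
eef_rot: [-180.0, 0.0, -177.6]
wrist_force: [-1.3, -1.7, 6.4]
width: 0.0525
gripper_force: 9.8
```

>>> step_arm --pt "0.385 0 0 -0.03 0" --pt "0.385 0 0 -0.06 0" --pt "0.385 0 0 -0.1 0" --pt "0.385 0 0 -0.15 0" --pt "0.385 0 0 -0.2 0" --pt "0.385 0 0 -0.2 0" --pt "0.385 0 0 -0.2 0"

```text
time_s: 11.13
tool_pos: [0.4372, -0.2703, 0.0474]
eef_rot: [-179.9, 0.1, -177.6]
wrist_force: [-0.6, 0.1, -1.8]
width: 0.0526
gripper_force: 6.1
```

```bash
cat > pit.py <<'E'
from h import *
import sys
def pitch(tag=None,loc=None):
    s=r.read_state(); p=s["tool_pos"]; a=np.radians(s["eef_rot"][2]+180); ex=np.array([np.cos(a),np.sin(a)]); ey=np.array([-ex[1],ex[0]])
    print("tcp",np.round(p,4),np.round(s["eef_rot"],1),"w",round(s["width"],4),"f",round(s["gripper_force"],1),"F",np.round(s["wrist_force"],1),"t",s["time_s"])
    for n in("top","scene"):
        im,d,c=grab(n); P=cloud(c,d); D=P[...,:2]-p[:2]; A=D@ex; B=D@ey
        im2=im.astype(int)
        for lo,hi in((-110,-45),(45,70),(70,90),(90,110),(110,130),(130,150),(150,170),(170,190)):
            m=(A>lo/1e3)&(A<hi/1e3)&(abs(B)<.058)&(P[...,2]>.004)&(P[...,2]<p[2]+.07)
            if m.sum()>4: q=P[m]; print(n,lo,hi,m.sum(),"z10/50/90",np.round(np.percentile(q[:,2],[10,50,90]),3),"B",np.round(np.percentile(B[m],[5,95]),3),"Amax",round(A[m].max(),3))
        if tag and n=="scene":
            x,y=loc; cv2.imwrite(f"pics/{tag}.png",cv2.resize(im[y:y+130,x:x+170,::-1],None,fx=4,fy=4))
if __name__=="__main__": pitch(*( (sys.argv[1],(int(sys.argv[2]),int(sys.argv[3]))) if len(sys.argv)>1 else ()))
E
python3 pit.py p1 260 215
```

```text
tcp [ 0.4372 -0.2703  0.0474] [-1.799e+02  1.000e-01 -1.776e+02] w 0.0526 f 6.1 F [-0.6  0.1 -1.8] t 11.1333
top -110 -45 103 z10/50/90 [0.054 0.07  0.076] B [-0.017  0.018] Amax -0.046
top 45 70 50 z10/50/90 [0.005 0.05  0.056] B [0.024 0.044] Amax 0.07
top 70 90 54 z10/50/90 [0.012 0.048 0.052] B [-0.03   0.038] Amax 0.09
top 90 110 78 z10/50/90 [0.025 0.044 0.048] B [-0.034  0.035] Amax 0.11
top 110 130 70 z10/50/90 [0.006 0.041 0.046] B [-0.037  0.038] Amax 0.13
top 130 150 60 z10/50/90 [0.017 0.037 0.041] B [-0.042  0.043] Amax 0.15
top 150 170 60 z10/50/90 [0.021 0.036 0.04 ] B [-0.047  0.047] Amax 0.17
top 170 190 43 z10/50/90 [0.005 0.033 0.038] B [-0.046  0.049] Amax 0.189
scene -110 -45 235 z10/50/90 [0.005 0.062 0.074] B [-0.045  0.02 ] Amax -0.045
scene 45 70 23 z10/50/90 [0.004 0.034 0.053] B [-0.051  0.027] Amax 0.068
scene 90 110 16 z10/50/90 [0.005 0.034 0.047] B [-0.054 -0.027] Amax 0.109
scene 110 130 36 z10/50/90 [0.026 0.039 0.044] B [-0.036 -0.028] Amax 0.129
scene 130 150 43 z10/50/90 [0.005 0.028 0.039] B [-0.044 -0.003] Amax 0.15
scene 150 170 33 z10/50/90 [0.008 0.031 0.037] B [-0.046 -0.003] Amax 0.17
scene 170 190 29 z10/50/90 [0.004 0.006 0.034] B [-0.047  0.018] Amax 0.188
```

View pics/p1.png

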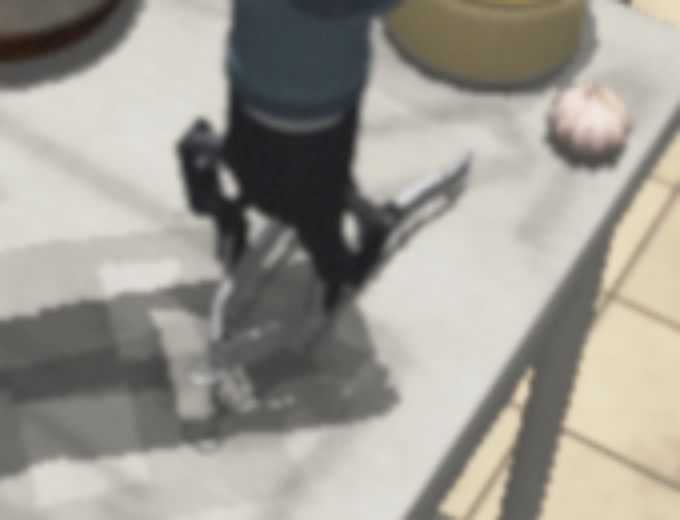

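It has pitched about 9° tip-down and is held in the air. I'll raise it and loosen slightly so it pivots further, down to the tips' contact with the table.

>>> step_arm --pt "0.385 0 0 -0.05 0" --pt "0.385 0 0 -0.1 0" --pt "0.385 0 0 -0.1 0" --pt "0.382 0 0 -0.1 0" --pt "0.38 0 0 -0.1 0" --pt "0.38 0 0 -0.1 0" --pt "0.38 0 0 -0.1 0"

```text
time_s: 11.82
tool_pos: [0.4364, -0.2695, 0.066]
eef_rot: [180.0, -0.0, -177.6]
wrist_force: [-0.6, 0.6, -1.2]
width: 0.0529
gripper_force: 2.1
```

```bash
python3 pit.py | grep -v scene
```

```text
tcp [ 0.4364 -0.2695  0.066 ] [ 180.    -0.  -177.6] w 0.0529 f 2.1 F [-0.6  0.6 -1.2] t 11.8167
top -110 -45 119 z10/50/90 [0.085 0.101 0.107] B [-0.013  0.016] Amax -0.045
top 45 70 52 z10/50/90 [0.008 0.059 0.065] B [0.017 0.032] Amax 0.07
top 70 90 60 z10/50/90 [0.029 0.051 0.055] B [-0.029  0.034] Amax 0.09
top 90 110 75 z10/50/90 [0.013 0.043 0.05 ] B [-0.032  0.037] Amax 0.109
top 110 130 68 z10/50/90 [0.016 0.036 0.042] B [-0.035  0.04 ] Amax 0.13
top 130 150 54 z10/50/90 [0.017 0.029 0.033] B [-0.043  0.047] Amax 0.15
top 150 170 58 z10/50/90 [0.006 0.021 0.028] B [-0.047  0.049] Amax 0.17
top 170 190 23 z10/50/90 [0.004 0.014 0.021] B [-0.047  0.049] Amax 0.189
```

Pitch is about 20° with the tips on the table, as wanted. Now tighten and lift.

>>> step_arm --pt "0.4 0 0 0 0" --pt "0.42 0 0 0 0" --pt "0.42 0 0 0 0" --pt "0.42 0 0 0 0" --pt "0.42 0 0 -0.03 0" --pt "0.42 0 0 -0.08 0" --pt "0.42 0 0 -0.15 0" --pt "0.42 0 0 -0.25 0" --pt "0.42 0 0 -0.35 0" --pt "0.42 0 0 -0.45 0" --pt "0.42 0 0 -0.5 0" --pt "0.42 0 0 -0.5 0" --pt "0.42 0 0 -0.5 0"

```text
time_s: 13.0
tool_pos: [0.4368, -0.2699, 0.1668]
eef_rot: [-179.9, 0.1, -177.6]
wrist_force: [-0.1, -0.1, -1.3]
width: 0.0499
gripper_force: 11.1
```

```bash
python3 pit.py | grep -v scene
```

```text
tcp [ 0.4368 -0.2699  0.1668] [-1.799e+02  1.000e-01 -1.776e+02] w 0.0499 f 11.1 F [-0.1 -0.1 -1.3] t 13.0
top -110 -45 183 z10/50/90 [0.185 0.202 0.209] B [-0.013  0.016] Amax -0.045
top 45 70 63 z10/50/90 [0.137 0.157 0.165] B [0.021 0.029] Amax 0.07
top 70 90 84 z10/50/90 [0.131 0.149 0.155] B [-0.028  0.032] Amax 0.09
top 90 110 83 z10/50/90 [0.128 0.143 0.148] B [-0.031  0.033] Amax 0.11
top 110 130 83 z10/50/90 [0.118 0.134 0.139] B [-0.033  0.036] Amax 0.13
top 130 150 72 z10/50/90 [0.006 0.126 0.132] B [-0.041  0.043] Amax 0.15
top 150 170 64 z10/50/90 [0.104 0.12  0.126] B [-0.042  0.044] Amax 0.17
top 170 190 22 z10/50/90 [0.004 0.117 0.12 ] B [-0.043  0.05 ] Amax 0.186
```

>>> step_arm --pt "0.42 0 0.05 0 0" --pt "0.42 0 0.13 0 0" --pt "0.42 0 0.25 0 0" --pt "0.42 0 0.37 0 0" --pt "0.42 0 0.5 0 0" --pt "0.42 0 0.62 0 0" --pt "0.42 0 0.75 0 0" --pt "0.42 0 0.87 0 0" --pt "0.42 0 1 0 0"

```text
time_s: 13.85
tool_pos: [0.4269, -0.0673, 0.1655]
eef_rot: [179.9, -0.1, -177.6]
wrist_force: [0.5, 0.2, -1.4]
width: 0.0494
gripper_force: 11.1
```

>>> step_arm --pt "0.42 -0.03 0.12 0 0" --pt "0.42 -0.06 0.24 0 0" --pt "0.42 -0.09 0.36 0 0" --pt "0.42 -0.12 0.48 0 0" --pt "0.42 -0.13 0.58 0 0" --pt "0.42 -0.13 0.64 0 0" --pt "0.42 -0.13 0.66 0 0" --pt "0.42 -0.13 0.66 0 0" --pt "0.42 -0.13 0.66 0 0" --pt "0.42 -0.13 0.66 0 0"

```text
time_s: 14.68
tool_pos: [0.4483, 0.0627, 0.1661]
eef_rot: [-180.0, -0.0, -177.6]
wrist_force: [0.5, -0.3, -1.1]
width: 0.0493
gripper_force: 11.1
```

```bash
python3 pit.py p2 190 140| grep -v scene; python3 -c "
from h import *
go(.455,.0633,.078,182.4)"
```

```text
tcp [0.4483 0.0627 0.1661] [-180.    -0.  -177.6] w 0.0493 f 11.1 F [ 0.5 -0.3 -1.1] t 14.6833
top -110 -45 32 z10/50/90 [0.005 0.191 0.206] B [-0.047  0.043] Amax -0.048
top 45 70 30 z10/50/90 [0.025 0.046 0.052] B [-0.056 -0.042] Amax 0.069
top 70 90 119 z10/50/90 [0.007 0.024 0.153] B [-0.056  0.027] Amax 0.09
top 90 110 191 z10/50/90 [0.005 0.008 0.145] B [-0.053  0.053] Amax 0.11
top 110 130 161 z10/50/90 [0.004 0.007 0.138] B [-0.048  0.053] Amax 0.13
top 130 150 208 z10/50/90 [0.004 0.01  0.129] B [-0.046  0.049] Amax 0.15
top 150 170 240 z10/50/90 [0.006 0.035 0.121] B [-0.048  0.041] Amax 0.17
top 170 190 178 z10/50/90 [0.005 0.027 0.039] B [-0.049  0.041] Amax 0.19
at [0.4486 0.0624 0.1662] [-180.    -0.  -177.7] w 0.0498 f 11.100625433027744 F [ 0.8 -0.1 -1.2] t 14.7833
shift [-0.032  0.003  0.441] turn -0.0003
```

View pics/p2.png

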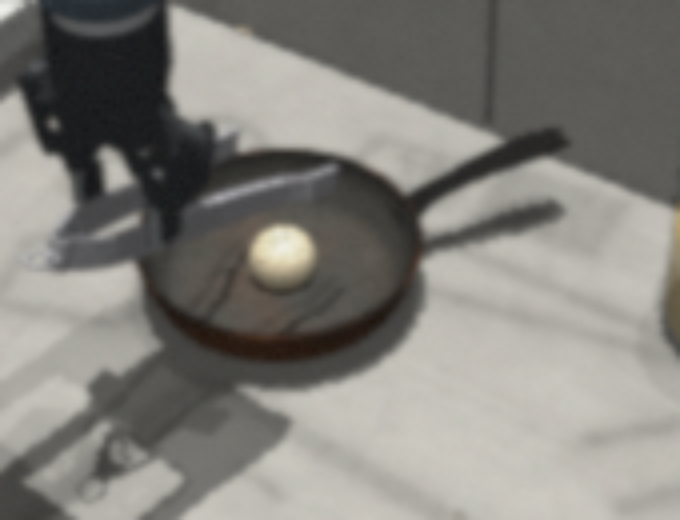

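The picture shows the pitched tongs above the pan, jaw tip at crop (335,172), and the bun at crop (283,257) undisturbed. Next I'll measure the jaw ends and the bun in the tool's own axes.

```bash
cat > jaw.py <<'E'
from h import *
def jaw(zlo,zhi):
    s=r.read_state(); p=s["tool_pos"]; a=np.radians(s["eef_rot"][2]+180); ex=np.array([np.cos(a),np.sin(a)]); ey=np.array([-ex[1],ex[0]])
    print(np.round(p,4),s["eef_rot"],"w",s["width"],"f",s["gripper_force"],"F",np.round(s["wrist_force"],1))
    for n in("top","scene"):
        im,d,c=grab(n); P=cloud(c,d); D=P[...,:2]-p[:2]; A=D@ex; B=D@ey
        m=(A>.12)&(A<.2)&(abs(B)<.055)&(P[...,2]>zlo)&(P[...,2]<zhi)
        for nm,k in(("L",m&(B>0)),("R",m&(B<0))):
            if k.sum()>5:
                z=P[...,2][k]; f=np.polyfit(A[k],z,1); e=k&(A>.14)
                print(n,nm,k.sum(),"Amax",np.round(np.percentile(A[k],[97,100]),4),"slope",np.round(f[0],3),"z@.16",np.round(np.polyval(f,.16),4),"B",np.round(np.percentile(B[e],[5,50,95]),4))
        b=(np.hypot(P[...,0]-.615,P[...,1]-.07)<.04)&(P[...,2]>.012)&(P[...,2]<.045)&(im.max(2)>110)
        if b.sum(): print(n,"bun A,B,z",np.round([(A[b].min()+A[b].max())/2,(B[b].min()+B[b].max())/2],4),np.round(P[b].max(0),3),b.sum())
E
python3 -c "
from jaw import *
jaw(.09,.145)
import numpy as np"
```

```text
[0.4486 0.0624 0.1662] [-1.79991844e+02 -7.56279509e-03 -1.77658780e+02] w 0.04981736954712199 f 11.100625433027744 F [ 0.8 -0.1 -1.2]
top L 67 Amax [0.1742 0.1767] slope -0.318 z@.16 0.1205 B [0.0367 0.039  0.0417]
top R 82 Amax [0.1725 0.1753] slope -0.273 z@.16 0.1198 B [-0.0449 -0.0426 -0.0398]
top bun A,B,z [0.1659 0.0007] [0.637 0.092 0.043] 254
scene L 46 Amax [0.1726 0.1764] slope -0.193 z@.16 0.1155 B [0.0362 0.0388 0.0414]
scene R 100 Amax [0.1737 0.1781] slope -0.343 z@.16 0.1159 B [-0.0454 -0.0429 -0.0382]
scene bun A,B,z [ 0.1635 -0.0036] [0.636 0.088 0.044] 182
```

>>> step_arm --pt "0.42 -0.04 0.015 0 0" --pt "0.42 -0.04 0.015 0.05 0" --pt "0.42 -0.04 0.015 0.12 0" --pt "0.42 -0.04 0.015 0.2 0" --pt "0.42 -0.04 0.015 0.27 0" --pt "0.42 -0.04 0.015 0.33 0" --pt "0.42 -0.04 0.015 0.37 0" --pt "0.42 -0.04 0.015 0.4 0" --pt "0.42 -0.04 0.015 0.4 0" --pt "0.42 -0.04 0.015 0.4 0" --pt "0.42 -0.04 0.015 0.4 0"

```text
time_s: 15.8
tool_pos: [0.4571, 0.0664, 0.0868]
eef_rot: [-180.0, 0.1, -177.6]
wrist_force: [0.1, 0.6, -1.0]
width: 0.0495
gripper_force: 11.1
```

```bash
python3 -c "
from jaw import *
jaw(.012,.065)"
```

```text
[0.4571 0.0664 0.0868] [-1.79989191e+02  6.04910828e-02 -1.77591275e+02] w 0.04951023150527072 f 11.093073485826608 F [ 0.1  0.6 -1. ]
top L 166 Amax [0.1755 0.199 ] slope -0.245 z@.16 0.0348 B [0.0014 0.0123 0.0415]
top R 252 Amax [0.1764 0.1793] slope -0.176 z@.16 0.0343 B [-0.0437 -0.0159 -0.0011]
top bun A,B,z [ 0.1571 -0.0112] [0.636 0.092 0.045] 258
scene L 73 Amax [0.174  0.1993] slope -0.024 z@.16 0.0358 B [0.0008 0.0349 0.0411]
scene R 158 Amax [0.1739 0.1794] slope -0.255 z@.16 0.036 B [-0.0447 -0.0236 -0.0024]
scene bun A,B,z [ 0.157  -0.0116] [0.636 0.091 0.044] 105
```

>>> step_arm --pt "0.42 0 -0.005 0.015 0" --pt "0.42 0 -0.005 0.03 0" --pt "0.42 0 -0.005 0.03 0" --pt "0.42 0 -0.005 0.03 0" --pt "0.44 0 -0.005 0.03 0" --pt "0.46 0 -0.005 0.03 0" --pt "0.48 0 -0.005 0.03 0" --pt "0.5 0 -0.005 0.03 0" --pt "0.52 0 -0.005 0.03 0" --pt "0.54 0 -0.005 0.03 0" --pt "0.56 0 -0.005 0.03 0" --pt "0.6 0 -0.005 0.03 0" --pt "0.6 0 -0.005 0.03 0" --pt "0.6 0 -0.005 0.03 0" --pt "0.6 0 -0.005 0.03 0" --grip_force 38

```text
time_s: 17.15
tool_pos: [0.4565, 0.0654, 0.0803]
eef_rot: [-180.0, -0.0, -177.6]
wrist_force: [-0.4, -1.1, 0.4]
width: 0.0397
gripper_force: 38.6
```

```bash
python3 pit.py p3 190 140| grep tcp
```

```text
tcp [0.4565 0.0654 0.0803] [-180.    -0.  -177.6] w 0.0397 f 38.6 F [-0.4 -1.1  0.4] t 17.15
```

View pics/p3.png

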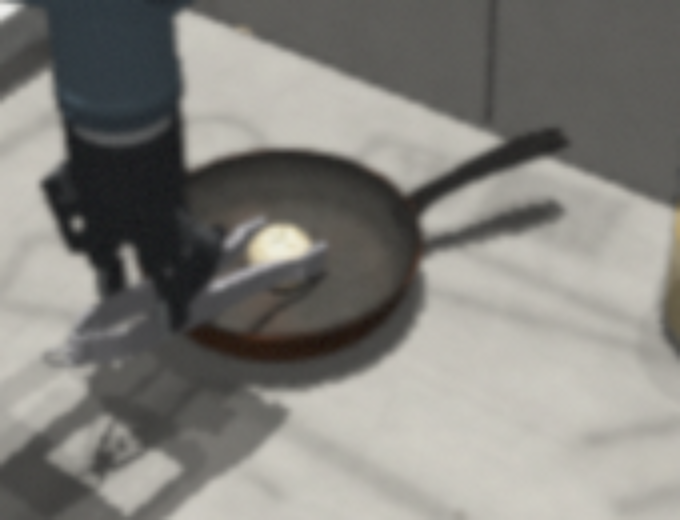

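The bun (crop (280,243)) sits between the jaws, and the grip stopped at 39.7 mm under 38.6 N. Lift slowly.

>>> step_arm --pt "0.6 0 0 -0.01 0" --pt "0.6 0 0 -0.03 0" --pt "0.6 0 0 -0.06 0" --pt "0.6 0 0 -0.1 0" --pt "0.6 0 0 -0.15 0" --pt "0.6 0 0 -0.2 0" --pt "0.6 0 0 -0.26 0" --pt "0.6 0 0 -0.32 0" --pt "0.6 0 0 -0.38 0" --pt "0.6 0 0 -0.44 0" --pt "0.6 0 0 -0.5 0" --pt "0.6 0 0 -0.55 0" --pt "0.6 0 0 -0.58 0" --pt "0.6 0 0 -0.6 0" --pt "0.6 0 0 -0.61 0" --pt "0.6 0 0 -0.62 0" --pt "0.6 0 0 -0.62 0" --pt "0.6 0 0 -0.62 0" --pt "0.6 0 0 -0.62 0"

```text
time_s: 18.83
tool_pos: [0.4562, 0.0655, 0.2037]
eef_rot: [180.0, -0.1, -177.6]
wrist_force: [-0.0, 0.1, -1.8]
width: 0.0398
gripper_force: 38.5
```

```bash
cat > fin.py <<'E'
from h import *
s=r.read_state(); print(np.round(s["tool_pos"],4),s["width"],s["gripper_force"],np.round(s["wrist_force"],1),s["time_s"])
for n in("top","scene"):
    im,d,c=grab(n); P=cloud(c,d)
    b=(np.hypot(P[...,0]-.615,P[...,1]-.066)<.05)&(P[...,2]>.08)&(im.min(2)>80)&(im[...,0].astype(int)-im[...,2]>15)
    q=P[b]; print(n,"bun",b.sum(),np.round((q.min(0)+q.max(0))/2,3) if len(q) else "",np.round(q.max(0),3) if len(q) else "")
    L=(np.hypot(P[...,0]-.404,P[...,1]-.325)<.03)&(P[...,2]>.05); print("lid",np.round(P[L].mean(0),3))
    if n=="scene": cv2.imwrite("pics/fin%d.png"%int(s["time_s"]*10),im[:,:,::-1])
E
python3 fin.py; ls pics
```

```text
[0.4562 0.0655 0.2037] 0.039830523386780704 38.52375403046608 [-0.   0.1 -1.8] 18.8333
top bun 300 [0.613 0.071 0.154] [0.635 0.093 0.164]
lid [0.405 0.323 0.061]
scene bun 108 [0.606 0.075 0.159] [0.633 0.099 0.174]
lid [0.402 0.322 0.062]
fin188.png
lift.png
p1.png
p2.png
p3.png
s1.png
scene0.png
t1.png
top0.png
```

>>> step_arm --pt "0.6 0 0 0 0" --pt "0.6 0 0 0 0" --pt "0.6 0 0 0 0" --pt "0.6 0 0 0 0" --pt "0.6 0 0 0 0" --pt "0.6 0 0 0 0" --pt "0.6 0 0 0 0" --pt "0.6 0 0 0 0" --pt "0.6 0 0 0 0" --pt "0.6 0 0 0 0" --pt "0.6 0 0 0 0" --pt "0.6 0 0 0 0" --pt "0.6 0 0 0 0" --pt "0.6 0 0 0 0"

```text
time_s: 20.1
tool_pos: [0.4565, 0.0654, 0.2043]
eef_rot: [180.0, -0.0, -177.6]
wrist_force: [-0.5, 0.3, -1.4]
width: 0.0399
gripper_force: 38.5
```

```bash
python3 fin.py
```

```text
[0.4565 0.0654 0.2043] 0.03985598015518801 38.52915421128273 [-0.5  0.3 -1.4] 20.1
top bun 289 [0.613 0.071 0.155] [0.635 0.093 0.165]
lid [0.405 0.323 0.061]
scene bun 110 [0.605 0.073 0.16 ] [0.633 0.099 0.174]
lid [0.402 0.322 0.062]
```

View pics/fin188.png

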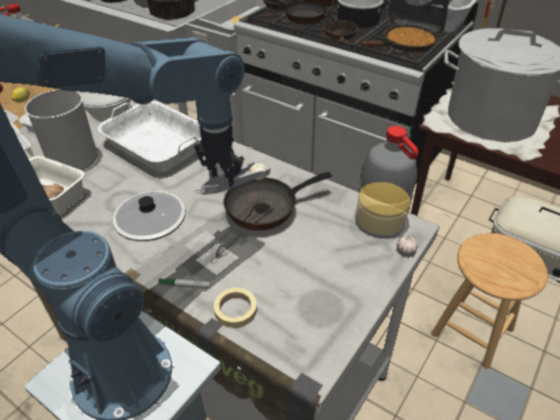

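The picture shows the bun held in the tongs at (258,168) above the pan, whose floor is empty. The lid is flat at (148,215), and the salt, garlic and oil are still in place. The bun's position did not change over the last 1.3 s, so I'm handing in.

```bash
python3 -c "
from workcell import r
print(r.close_job())"
```

```text
the job is handed in; nothing more can be done
None
```

I handed the job in at about 20 s with the bun held steady in the tongs about 9 cm above the pan's rim, the lid flat on the table, and the salt, garlic and oil not visibly moved; the judge's verdict was not shown.

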